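Stop the bench scale rocking with its levelling feet

TASK

The bench scale on the packing table rocks from corner to corner, because one of its four levelling feet does not reach its rubber pad. Feel out which foot it is and turn the knob above it, screwing the foot down until the scale stands level and firm with every foot carrying a fair share of the weight. Leave the scale where it stands and do not knock over the two vials beside it.

Things in the scene. Friction and masses are not known exactly. Their poses are not given: they have to be found in the camera images.
- scale: Grey bench scale, loose, about 2.75 kg (27 N, within 10 %), weight near its middle; steel pan, top 60 mm above the table; read-out in front. Origin: mid-point at table height; x to the rear, y left. Knobs at x, y = +-63 mm. Feet stand on black rubber pads 42 mm wide and up to 6 mm thick, not all equal, one clearly thinner. A loaded foot yields about 0.03 mm per N; the scale itself is rigid.
- leg_front_left: Front left (nearer the robot, +y) levelling leg, fixed to a corner lug of the scale; origin: centre of its knob, on the vertical screw axis, about 84 mm above the table; axes as the scale's. Knob: black fluted, round, 31 mm wide, 28 mm tall (top 14 mm above the origin), does not rise; clockwise from above lowers the foot 6 mm a turn (0.95 mm a rad), friction 0.06 N m, up to 1.9 turns down from here. Rubber foot 26 mm wide, 78 mm below.
- leg_front_right: Front right (nearer the robot, -y) levelling leg, fixed to a corner lug of the scale; origin: centre of its knob, on the vertical screw axis, about 84 mm above the table; axes as the scale's. Knob: black fluted, round, 31 mm wide, 28 mm tall (top 14 mm above the origin), does not rise; clockwise from above lowers the foot 6 mm a turn (0.95 mm a rad), friction 0.06 N m, up to 1.9 turns down from here. Rubber foot 26 mm wide, 78 mm below.
- leg_rear_right: Rear right levelling leg, fixed to a corner lug of the scale; origin: centre of its knob, on the vertical screw axis, about 84 mm above the table; axes as the scale's. Knob: black fluted, round, 31 mm wide, 28 mm tall (top 14 mm above the origin), does not rise; clockwise from above lowers the foot 6 mm a turn (0.95 mm a rad), friction 0.06 N m, up to 1.9 turns down from here. Rubber foot 26 mm wide, 78 mm below.
- leg_rear_left: Rear left levelling leg, fixed to a corner lug of the scale; origin: centre of its knob, on the vertical screw axis, about 84 mm above the table; axes as the scale's. Knob: black fluted, round, 31 mm wide, 28 mm tall (top 14 mm above the origin), does not rise; clockwise from above lowers the foot 6 mm a turn (0.95 mm a rad), friction 0.06 N m, up to 1.9 turns down from here. Rubber foot 26 mm wide, 78 mm below.
- vial_0: Amber glass vial with a blue cap, 20 mm wide, 46 mm tall, standing loose to the left of the scale; origin at the centre of its underside, z up. A bystander.
- vial_2: Amber glass vial with an orange cap, 20 mm wide, 46 mm tall, standing loose farther left of the scale; origin at the centre of its underside, z up. A bystander.

How it is judged (in metres and radians):
At the end, for the whole second after the job is handed in: Each of the four feet carries more than 1.5 N (an even share is about 6.8 N), the scale's z axis is within 0.015 rad of vertical, and the scale is at rest (contact force between each of leg_front_left, leg_front_right, leg_rear_right, leg_rear_left and anything else above 1.5 N and angle between scale's own z axis and vertical below 0.015 rad and linear speed of scale below 0.01 m/s and angular speed of scale below 0.05 rad/s); the robot touches nothing.
It fails at once if the scale was shifted by more than 30 mm (distance of scale from where it was at the start of the episode above 0.03 m).
It fails at once if a vial was knocked over (angle between any of vial_0, vial_2's own z axis and vertical above 0.7 rad).
It also fails if it takes over 61 s, if anything falls off the work surface, if the arm or the gripper's body presses on something with over 40 N, if the wrist force passes 120 N, or if a joint passes its speed limit or range.

ROBOT

A 7-joint arm with a two-finger parallel gripper is mounted at the origin on a cart in front of the work surface, level with it; the furniture and walls round the work are solid. World frame = base frame: x ahead of the robot, y to its left, z up, the work surface at z = 0. Lengths are in mm, angles in rad, forces in N, time in s.
With the tool pointing down it reaches from about 400 to 875 mm from the base axis. Payload 4.4 kg.
Tool frame: the origin (TCP) lies on the centre line of the jaws, within the pads' length; the fingertips stand 25 mm ahead of it and the grasp point (between the pads) lies 6 mm ahead of it (ctrl.finger_overhang is the distance from the TCP to the fingertips, in mm); z points along the fingers, y is the line along which they close (so a half turn about z gives the same grasp; the last joint's range is limited). The gripper opens to 85 mm and grips with 20 to 120 N. Pads are 22 mm wide; open, the fingers measure 114 mm over their backs; the gripper's body (76 mm by 85 mm) begins 54 mm behind the grasp point. The pads swing forward as they close: fully open they stand 13 mm farther back than shut.
Start: joints at [1.067, 0.628, 0.038, 1.517, -0.027, 0.996, -0.02], TCP at [275.593, -588.698, 256.313] pointing down, gripper open.
Joint ranges: [-3.06, 3.06], [-0.37, 2.12], [-1.25, 1.32], [0.18, 2.47], [-1.1, 4.24], [0.23, 1.98], [-2.94, 2.94]. Speed limits (rad/s): [2.57, 2.57, 3.14, 3.14, 3.14, 3.14, 3.14].

INTERFACE

Orientations are given as [roll, pitch, yaw] about the fixed x, y, z axes, in that order (R = Rz(yaw) Ry(pitch) Rx(roll)).
In Python, from cell import ctrl gives the robot as it stands. The module is installed in compiled form; this text tells all that it offers.
- The arm moves only by the tool play_rows, never from a script. Its argument "targets" is a list of rows, each a list of 5 numbers: the closure, from 0 (fully open) to 1 (shut), then the shift along the tool's x, y, z in cm, then the turn about the tool's z in degrees. In form: [[gripper, dx, dy, dz, spin], ...]. A call has 1 to 10 rows; each row is the pose to reach, as a shift and turn from the pose commanded when the call began, along the tool's axes at that moment; what a row does not reach only later rows make up. A row lasts 1/10 s, in which the tool goes at most 50 mm and 8.59 degrees, less where a joint would pass 70% of its speed; a pose out of reach is approached as far as the arm can. A call with a gripper value outside its range is refused whole. The fingers move at their own pace and stop on an object; the grip force is fixed at half the most. Time passes only in rows, so rows that repeat a pose let the fingers close. It gives the time, the measured TCP pose, the force, the opening and the grip force at its end, in the units of the state.
- ctrl.read_state(): the state, without advancing time (a new reading comes with each control period).
- ctrl.get_image(name): name is "side" or "top"; returns (picture, depth): 400x640x3 uint8, red, green, blue; 400x640 float32, mm along the optical axis (not along the pixel's ray), 0 where there is no reading.
- ctrl.calibration(name): a dict with "vfov" (degrees; the focal length in pixels is half the picture's height over the tangent of half this angle, whatever the lens; pixels are square), "cx", "cy" (the principal point, pixels), "extrinsics" (4x4, takes a point from camera to world coordinates). Camera axes: x right, y down, z forward; pixel columns grow to the right and rows downward; lengths in mm; the calibration is good to about 2 mm. A picture is of the moment at which its call begins. calibration takes no time and is no camera call.
- ctrl.finish_job(): hands the job in; it is judged then, once.
Trained networks look in the newest picture that a camera, given by its name, has taken for a name from the list of things; names that differ only in an ending like _2 or _b are one class to them, and where a whole thing is asked for, a point or a joint stands for the part that bears it (a point fixed in the world has none). Each returns a list of dicts, best first, with "confidence" (0 to 1); they miss things now and then, are a little off and sometimes report something else, mostly with a low value. They report only what shows in the picture. A call takes as long as a camera call.
- ctrl.search_frame(camera, name): "bbox" ([left, top, right, bottom] in pixels, round what is visible of it).
- ctrl.trace(camera, name): "pixels" (400x640 bool, what is visible of it) and "bbox" ([left, top, right, bottom] in pixels, round what is visible of it).
The state is a dict: "clock": time; "qpos": joint angles; "qd": joint speeds; "tau": joint torques, N m; "eef_pos": TCP position; "tool_rot": TCP orientation; "force": force on the tool from outside, world axes, zero at the start; "torque": the same for the moment, N m; "width": finger opening in mm; "gripper_force": force on a finger pad.
Only numpy, scipy, OpenCV 4.12 (cv2) and the standard library are available. Lean on these libraries where they do the work, as an engineer would, in place of code of your own. Each camera call takes 0.05 s, during which the arm holds its last target. There are 200 camera calls.

## Working session

There is one attempt and no reset: what is moved stays moved. The work goes in short steps, Python scripts to look and compute and a tool call to move; the robot and the scene stay as the last step left them, time stands still between calls to the robot, and variables do not carry over. Pictures are saved under pics/ and viewed, at most 10 in all, crops included, and the job is handed in when it is done.

Besides the shell and the picture viewer there is one more tool, called as name([rows], argument=value, ...), one row to a line, values as JSON. play_rows: Moves the arm, as the interface text tells. Its arguments: {"type":"object","properties":{"targets":{"type":"array"}},"required":["targets"]}

```bash
mkdir -p pics; cat > h.py <<'E'
import numpy as np,cv2
from cell import ctrl
def K(n):
    c=ctrl.calibration(n); return 200/np.tan(np.radians(c['vfov'])/2),c['cx'],c['cy'],np.array(c['extrinsics'])
def cloud(n,d):
    f,cx,cy,E=K(n); v,u=np.mgrid[:400,:640]
    P=np.stack([(u-cx)/f*d,(v-cy)/f*d,d],-1)
    return P@E[:3,:3].T+E[:3,3]
E
python3 - <<'E'
from h import *
s=ctrl.read_state(); print({k:np.round(v,3).tolist() for k,v in s.items()})
for n in ['top','side']:
    im,d=ctrl.get_image(n); np.savez(f'{n}.npz',im=im,d=d)
    cv2.imwrite(f'pics/{n}0.png',im[...,::-1]); W=cloud(n,d)
    print(n,K(n)[3].round(2).tolist())
    for o in ['scale','leg_front_left','vial_0']:
        for r in ctrl.trace(n,o)[:5]:
            m=r['pixels']&(d>0); p=W[m]
            print(o,round(r['confidence'],2),np.round(r['bbox']).tolist(),np.median(p,0).round(1),p.min(0).round(1),p.max(0).round(1))
E
```

```text
{'clock': 0.0, 'qpos': [1.067, 0.629, 0.038, 1.518, -0.027, 0.996, -0.02], 'qd': [-0.0, -0.001, -0.001, -0.0, -0.001, -0.0, -0.002], 'tau': [0.0, -56.34, 1.226, -19.344, 0.011, 0.011, 0.0], 'eef_pos': [275.334, -588.177, 255.397], 'tool_rot': [-3.14, 0.0, 0.438], 'force': [-0.565, 0.886, -0.384], 'torque': [0.055, 0.02, 0.014], 'gripper_force': 0.0, 'width': 85.417}
top [[0.02, -1.0, 0.03, 586.94], [-1.0, -0.02, -0.02, 109.64], [0.02, -0.03, -1.0, 939.39], [0.0, 0.0, 0.0, 1.0]]
scale 0.84 [300.0, 149.0, 397.0, 250.0] [601.1  16.3  58.5] [515.7 -92.4  -4.5] [719.  115.5 101.7]
leg_front_left 0.53 [320.0, 233.0, 338.0, 250.0] [533.   59.8  96.5] [517.5  44.8  57.3] [547.7  74.4 101.7]
leg_front_left 0.44 [300.0, 148.0, 398.0, 248.0] [601.8  17.1  58.4] [512.5 -71.8  -4.8] [707.2 117.6 101.7]
vial_0 0.57 [279.0, 216.0, 288.0, 227.0] [571.3 147.9  43.1] [561.1 140.2  12.6] [579.4 158.4  47.2]
side [[-0.88, -0.32, 0.36, 297.59], [-0.48, 0.59, -0.65, 689.69], [-0.0, -0.74, -0.67, 689.6], [0.0, 0.0, 0.0, 1.0]]
scale 0.69 [299.0, 150.0, 388.0, 234.0] [597.5  46.8  57.6] [512.3 -96.8  -3. ] [747.5 119.8  99.4]
leg_front_left 0.85 [362.0, 195.0, 381.0, 238.0] [525.8  65.7  83.2] [512.6  -5.7   2.3] [548.4  75.5  99.3]
vial_0 0.48 [324.0, 236.0, 338.0, 262.0] [565.3 154.7  25. ] [557.1 107.8  -3.4] [595.  161.3  47.7]
vial_0 0.47 [349.0, 259.0, 360.0, 282.0] [503.7 178.1  28. ] [495.9 167.3   1.3] [513.5 182.3  46.4]
```

View pics/top0.png

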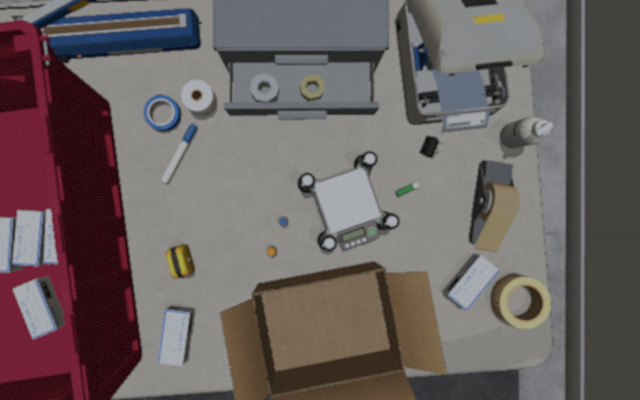

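View pics/side0.png

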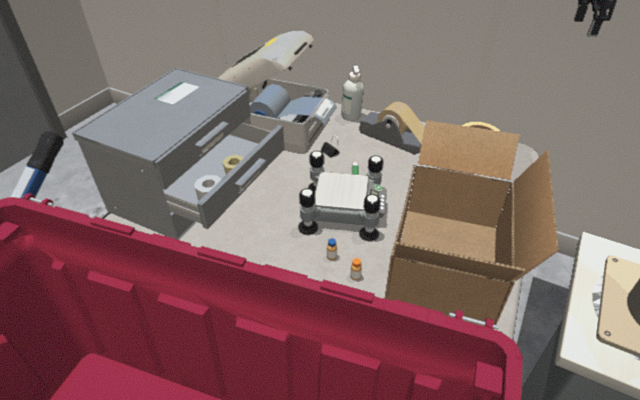

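The top view shows the scale with knobs at about (328,242), (390,221), (369,160) and (307,182), the vials at (283,221) and (271,251), and an open carton just in front. The side view agrees, with the knobs at (307,198), (372,203), (375,165) and (317,158).

```bash
cat > m.py <<'E'
from h import *
def fit(p):
    for _ in range(5):
        A=np.c_[p[:,:2]-p[:,:2].mean(0),np.ones(len(p))]; c=np.linalg.lstsq(A,p[:,2],rcond=None)[0]; r=p[:,2]-A@c; p=p[abs(r)<2.5*r.std()+.01]
    return c,r.std(),len(p)
def tops(n,d):
    W=cloud(n,d); R=(abs(W[...,0]-602)<120)&(abs(W[...,1]-18)<120)&(d>0)
    m=(R&(W[...,2]>90)&(W[...,2]<106)).astype(np.uint8)
    k,l,st,ce=cv2.connectedComponentsWithStats(m)
    out=[]
    for i in range(1,k):
        if st[i,4]>25:
            p=W[l==i]; out.append(np.r_[(p[:,:2].min(0)+p[:,:2].max(0))/2,np.median(p[:,2]),np.ptp(p[:,:2],axis=0),st[i,4]])
    return W,R,np.array(out)
E
python3 - <<'E'
from m import *
np.set_printoptions(suppress=True,precision=4)
for n in ['top','side']:
    d0=np.load(n+'.npz')['d']
    W,R,t=tops(n,d0); print(n,t.round(1))
    pan=R&(abs(W[...,2]-58)<5)&(np.hypot(W[...,0]-602,W[...,1]-18)<50)
    tab=(abs(W[...,2])<8)&(abs(W[...,0]-620)<130)&(abs(W[...,1]-20)<160)&(d0>0)
    print('pan',fit(W[pan]),'table',fit(W[tab]))
    # carton height
    b=(W[...,0]<505)&(W[...,0]>330)&(abs(W[...,1]-20)<250)&(d0>0)&(W[...,2]<300)
    print('box zmax',np.percentile(W[b][:,2],[50,90,99]), 'ymin/ymax',W[b&(W[...,2]>60)][:,:2].min(0),W[b&(W[...,2]>60)][:,:2].max(0))
E
```

```text
top [[694.  -15.   96.7  31.   30.3 206. ]
 [649.3 102.9  96.5  30.6  28.8 197. ]
 [575.7 -59.4  96.7  28.8  30.8 201. ]
 [532.6  59.6  96.5  30.3  30.4 203. ]]
pan (array([ 0.0082, -0.0009, 58.644 ]), np.float64(1.5839836988119327), 1923) table (array([-0.0005, -0.0005, -0.7775]), np.float64(1.578153756658741), 12874)
box zmax [  4.6014 174.8209 198.3717] ymin/ymax [ 330.006  -133.5821] [494.1007 242.244 ]
side [[691.8 -13.8  95.7  32.5  28.8 118. ]
 [572.9 -57.4  95.7  31.4  31.  122. ]
 [647.3 103.   95.7  32.3  33.4 154. ]
 [528.5  59.8  95.9  29.7  29.1 158. ]]
pan (array([-0.0022, -0.0032, 58.1734]), np.float64(1.1068733411314495), 1125) table (array([-0.0012,  0.0004, -1.2814]), np.float64(1.2063417477342575), 6990)
box zmax [ 78.9774 175.35   200.4606] ymin/ymax [ 330.0141 -134.1096] [491.2185 242.8915]
```

play_rows([
  [1, 62.2, -34.3, 0, 0],
  [1, 62.2, -34.3, 0, 0],
  [1, 62.2, -34.3, 0, 0],
  [1, 62.2, -34.3, 0, 0],
  [1, 62.2, -34.3, 0, 0],
  [1, 62.2, -34.3, 0, 0],
  [1, 62.2, -34.3, 0, 0],
  [1, 62.2, -34.3, 0, 0],
  [1, 62.2, -34.3, 0, 0],
  [1, 62.2, -34.3, 0, 0],
])

```text
clock: 1.4
eef_pos: [570.8, -182.7, 256.6]
tool_rot: [3.141, -0.0, 0.438]
force: [1.3, -0.5, -0.8]
width: 0.0
gripper_force: 0.0
```

```bash
cat > go.py <<'E'
import sys
from h import *
np.set_printoptions(suppress=True,precision=3)
s=ctrl.read_state(); y=s['tool_rot'][2]; c,q=np.cos(y),np.sin(y)
print('t',s['clock'],'pos',np.array(s['eef_pos']),'rot',np.array(s['tool_rot']),'q',np.array(s['qpos']),'F',np.array(s['force']),'T',np.array(s['torque']),'w',s['width'])
for n,(x,Y) in dict(RR=(693,-14.5),RL=(648.3,103),FR=(574.3,-58.4),FL=(531,59.7)).items():
    D=np.array([x,Y])-s['eef_pos'][:2]; print(n,'dx,dy cm',round((c*D[0]+q*D[1])/10,2),round((q*D[0]-c*D[1])/10,2))
E
python3 go.py; python3 - <<'E'
from m import *
W=cloud('top',np.load('top.npz')['d'])
for y in range(-60,160,30):
    m=(abs(W[...,1]-y)<6)&(W[...,2]>30)&(W[...,0]<515)&(W[...,0]>330); p=W[m]
    if len(p): i=p[:,0].argmax(); print(y,'rear edge',p[i].round(0),'max z',p[:,2].max().round(0))
E
```

```text
t 1.4 pos [ 570.819 -182.666  256.588] rot [ 3.141 -0.     0.438] q [ 0.246  0.553  0.027  1.666 -0.018  0.922 -0.854] F [ 1.263 -0.494 -0.792] T [-0.028 -0.014  0.003] w 0.03407412629693429
RR dx,dy cm 18.19 -10.05
RL dx,dy cm 19.13 -22.59
FR dx,dy cm 5.58 -11.11
FL dx,dy cm 6.67 -23.64
-60 rear edge [487. -66. 156.] max z 156.0
-30 rear edge [490. -34.  48.] max z 126.0
0 rear edge [483.  -5.  81.] max z 126.0
30 rear edge [476.  24.  30.] max z 125.0
60 rear edge [470.  55.  33.] max z 126.0
90 rear edge [464.  86.  50.] max z 129.0
120 rear edge [457. 115.  64.] max z 127.0
150 rear edge [452. 144.  67.] max z 125.0
```

play_rows([
  [1, 5.6, -11.1, 5, 0],
  [1, 5.6, -11.1, 5, 0],
  [1, 5.6, -11.1, 9, 0],
  [1, 5.6, -11.1, 12.4, 0],
  [1, 5.6, -11.1, 12.4, 0],
  [1, 5.6, -11.1, 12.4, 0],
])

```text
clock: 2.0
eef_pos: [573.5, -61.0, 132.6]
tool_rot: [3.141, 0.001, 0.437]
force: [0.9, -0.2, 0.8]
width: 0.2
gripper_force: 0.0
```

```bash
python3 go.py
```

```text
t 2.0 pos [573.478 -60.979 132.568] rot [3.141 0.001 0.437] q [ 0.044  0.687  0.02   1.836 -0.021  0.62  -1.057] F [ 0.907 -0.241  0.798] T [-0.03  -0.058 -0.024] w 0.18380841383100952
RR dx,dy cm 12.8 0.85
RL dx,dy cm 13.72 -11.69
FR dx,dy cm 0.18 -0.2
FL dx,dy cm 1.26 -12.73
```

play_rows([
  [1, 0.1, -0.2, 0.5, 0],
  [1, 0.1, -0.2, 0.8, 0],
  [1, 0.1, -0.2, 0.8, 0],
])

```text
clock: 2.3
eef_pos: [574.1, -58.7, 125.4]
tool_rot: [3.141, -0.002, 0.437]
force: [-0.7, -0.2, -0.7]
width: -0.1
gripper_force: 0.0
```

play_rows([
  [1, 0, 0, 0.1, 0],
  [1, 0, 0, 0.1, 0],
])

```text
clock: 2.5
eef_pos: [573.7, -58.2, 123.8]
tool_rot: [3.141, -0.001, 0.437]
force: [0.2, -0.1, 0.8]
width: -0.3
gripper_force: 0.0
```

play_rows([
  [1, 0, 0, 0.1, 0],
  [1, 0, 0, 0.1, 0],
])

```text
clock: 2.7
eef_pos: [573.8, -58.1, 122.8]
tool_rot: [3.141, -0.001, 0.438]
force: [-0.8, -0.7, 4.1]
width: 0.3
gripper_force: 1.8
```

play_rows([
  [1, 0, 0, 0.1, 0],
  [1, 0, 0, 0.1, 0],
])

```text
clock: 2.9
eef_pos: [573.8, -58.1, 122.6]
tool_rot: [3.141, -0.001, 0.438]
force: [-3.0, -0.3, 10.8]
width: 0.1
gripper_force: 5.4
```

play_rows([
  [1, 0, 0, -1.2, 0],
  [1, 6.3, 0.5, -1.2, 0],
  [1, 12.7, 1.0, -1.2, 0],
  [1, 12.7, 1.0, -1.2, 0],
  [1, 12.7, 1.0, -0.5, 0],
  [1, 12.7, 1.0, -0.5, 0],
])

```text
clock: 3.5
eef_pos: [691.6, -12.9, 124.9]
tool_rot: [-3.14, 0.003, 0.439]
force: [-0.5, -0.6, -0.5]
width: 0.1
gripper_force: 0.0
```

```bash
python3 go.py
```

```text
t 3.5 pos [691.561 -12.855 124.937] rot [-3.14   0.003  0.439] q [-0.039  0.834  0.032  1.493 -0.032  0.818 -1.129] F [-0.452 -0.567 -0.534] T [-0.039  0.067  0.004] w 0.05054782410347855
RR dx,dy cm 0.06 0.21
RL dx,dy cm 1.0 -12.33
FR dx,dy cm -12.55 -0.86
FL dx,dy cm -11.46 -13.39
```

play_rows([
  [1, 0, 0, 0.1, 0],
  [1, 0, 0, 0.1, 0],
])

```text
clock: 3.7
eef_pos: [691.7, -14.1, 125.4]
tool_rot: [-3.142, 0.001, 0.437]
force: [-0.1, 0.8, 0.0]
width: 0.2
gripper_force: 0.0
```

play_rows([
  [1, 0, 0, 0.1, 0],
  [1, 0, 0, 0.1, 0],
])

```text
clock: 3.9
eef_pos: [692.5, -13.5, 124.6]
tool_rot: [3.142, 0.0, 0.437]
force: [-0.1, -0.3, -0.2]
width: -0.1
gripper_force: 0.0
```

play_rows([
  [1, 0, 0, 0.1, 0],
  [1, 0, 0, 0.1, 0],
])

```text
clock: 4.1
eef_pos: [692.6, -13.2, 123.3]
tool_rot: [-3.142, 0.0, 0.438]
force: [0.2, -0.4, 0.3]
width: -0.4
gripper_force: 0.0
```

play_rows([
  [1, 0, 0, 0.1, 0],
  [1, 0, 0, 0.1, 0],
])

```text
clock: 4.3
eef_pos: [693.0, -13.2, 122.7]
tool_rot: [3.141, -0.0, 0.438]
force: [-0.3, -0.6, 2.2]
width: 0.0
gripper_force: 0.9
```

play_rows([
  [1, 0, 0, 0.1, 0],
  [1, 0, 0, 0.1, 0],
])

```text
clock: 4.5
eef_pos: [693.1, -13.2, 122.5]
tool_rot: [3.141, -0.001, 0.438]
force: [-2.6, -0.4, 7.2]
width: -0.1
gripper_force: 3.5
```

play_rows([
  [1, 0, 0, 0.1, 0],
  [1, 0, 0, 0.1, 0],
])

```text
clock: 4.7
eef_pos: [693.2, -13.3, 122.3]
tool_rot: [3.141, -0.001, 0.438]
force: [-4.6, 0.6, 12.1]
width: 0.1
gripper_force: 5.7
```

play_rows([
  [1, 0, 0, -1.3, 0],
  [1, 0.4, -6.2, -1.3, 0],
  [1, 0.9, -12.4, -1.3, 0],
  [1, 0.9, -12.4, -1.3, 0],
  [1, 0.9, -12.4, -0.5, 0],
  [1, 0.9, -12.4, -0.5, 0],
])

```text
clock: 5.3
eef_pos: [647.8, 103.2, 124.7]
tool_rot: [3.141, 0.001, 0.439]
force: [-0.4, -0.4, 0.0]
width: 0.1
gripper_force: 0.0
```

play_rows([
  [1, 0, 0, 0.1, 0],
  [1, 0, 0, 0.1, 0],
  [1, 0, 0, 0.1, 0],
])

```text
clock: 5.6
eef_pos: [648.9, 101.4, 124.4]
tool_rot: [3.141, -0.0, 0.436]
force: [0.6, 0.5, -0.2]
width: -0.1
gripper_force: 0.0
```

play_rows([
  [1, 0, 0, 0.1, 0],
  [1, 0, 0, 0.1, 0],
])

```text
clock: 5.8
eef_pos: [648.5, 102.6, 123.3]
tool_rot: [3.142, -0.0, 0.437]
force: [-0.3, -0.3, 0.2]
width: -0.2
gripper_force: 0.0
```

play_rows([
  [1, 0, 0, 0.1, 0],
  [1, 0, 0, 0.1, 0],
])

```text
clock: 6.0
eef_pos: [648.5, 102.9, 122.6]
tool_rot: [3.141, -0.0, 0.438]
force: [-0.6, 0.2, 0.6]
width: 0.1
gripper_force: 0.5
```

play_rows([
  [1, 0, 0, 0.1, 0],
  [1, 0, 0, 0.1, 0],
])

```text
clock: 6.2
eef_pos: [648.7, 102.9, 122.4]
tool_rot: [3.141, -0.001, 0.438]
force: [-1.1, -0.4, 5.8]
width: -0.1
gripper_force: 3.3
```

play_rows([
  [1, 0, 0, 0.1, 0],
  [1, 0, 0, 0.1, 0],
])

```text
clock: 6.4
eef_pos: [648.7, 102.9, 122.2]
tool_rot: [3.141, -0.001, 0.438]
force: [-3.2, -1.0, 10.9]
width: 0.1
gripper_force: 5.8
```

play_rows([
  [1, 0, 0, -1.4, 0],
  [1, -6.2, -0.5, -1.4, 0],
  [1, -12.4, -1.1, -1.4, 0],
  [1, -12.5, -1.1, -1.4, 0],
  [1, -12.5, -1.1, -0.5, 0],
  [1, -12.5, -1.1, -0.5, 0],
])

```text
clock: 7.0
eef_pos: [530.6, 60.1, 125.2]
tool_rot: [-3.141, -0.0, 0.438]
force: [-0.8, 0.8, -0.2]
width: -0.3
gripper_force: 0.0
```

play_rows([
  [1, 0, 0, 0.1, 0],
  [1, 0, 0, 0.1, 0],
  [1, 0, 0, 0.1, 0],
])

```text
clock: 7.3
eef_pos: [531.3, 60.4, 124.3]
tool_rot: [3.141, -0.001, 0.438]
force: [-0.3, -0.3, 0.4]
width: 0.3
gripper_force: 0.0
```

play_rows([
  [1, 0, 0, 0.1, 0],
  [1, 0, 0, 0.1, 0],
])

```text
clock: 7.5
eef_pos: [530.6, 60.1, 123.2]
tool_rot: [-3.142, -0.0, 0.438]
force: [-0.6, 0.2, 0.4]
width: 0.1
gripper_force: 0.0
```

play_rows([
  [1, 0, 0, 0.1, 0],
  [1, 0, 0, 0.1, 0],
])

```text
clock: 7.7
eef_pos: [530.5, 60.1, 122.4]
tool_rot: [-3.141, -0.0, 0.438]
force: [-0.2, -0.1, 1.5]
width: -0.4
gripper_force: 0.9
```

play_rows([
  [1, 0, 0, 0.1, 0],
  [1, 0, 0, 0.1, 0],
])

```text
clock: 7.9
eef_pos: [529.9, 60.4, 121.5]
tool_rot: [-3.141, 0.001, 0.438]
force: [-2.7, 1.1, 5.0]
width: -0.1
gripper_force: 2.8
```

play_rows([
  [1, 0, 0, 0.1, 0],
  [1, 0, 0, 0.1, 0],
])

```text
clock: 8.1
eef_pos: [529.1, 60.7, 120.5]
tool_rot: [-3.14, 0.002, 0.438]
force: [-3.9, 1.8, 8.2]
width: -0.1
gripper_force: 4.0
```

play_rows([
  [1, 0, 0, 0.1, 0],
  [1, 0, 0, 0.1, 0],
  [1, 0, 0, 0.1, 0],
])

```text
clock: 8.4
eef_pos: [528.9, 60.8, 120.2]
tool_rot: [-3.14, 0.002, 0.438]
force: [-6.0, 1.6, 12.7]
width: 0.0
gripper_force: 6.7
```

play_rows([
  [1, 0, 0, 0.1, 0],
  [1, 0, 0, 0.1, 0],
  [1, 0, 0, 0.1, 0],
])

```text
clock: 8.7
eef_pos: [528.9, 60.9, 119.9]
tool_rot: [-3.14, 0.002, 0.438]
force: [-7.6, 1.5, 20.4]
width: -0.1
gripper_force: 10.4
```

play_rows([
  [1, 0, 0, 0.1, 0],
  [1, 0, 0, 0.1, 0],
  [1, 0, 0, 0.1, 0],
])

```text
clock: 9.0
eef_pos: [528.8, 60.9, 119.7]
tool_rot: [-3.14, 0.002, 0.438]
force: [-9.7, 2.6, 28.2]
width: 0.2
gripper_force: 14.2
```

play_rows([
  [1, 0, 0, -2, 0],
  [0.45, 0, 0, -4, -8],
  [0.45, 0, 0, -4, -16],
  [0.45, 0, 0, -4, -24],
  [0.45, 0, 0, -4, -32],
  [0.45, 0, 0, -4, -40],
  [0.45, 0, 0, -4, -48],
  [0.45, 0, 0, -4, -56],
  [0.45, 0, 0, -4, -64],
  [0.45, 0, 0, -4, -72],
])

```text
clock: 10.0
eef_pos: [530.7, 59.7, 157.2]
tool_rot: [3.141, 0.0, 1.7]
force: [-0.4, 1.0, 0.6]
width: 46.9
gripper_force: 0.0
```

play_rows([
  [0.45, 0, 0, 0, -8],
  [0.45, 0, 0, 0, -16],
  [0.45, 0, 0, 0, -24],
  [0.45, 0, 0, 0, -32],
  [0.45, 0, 0, 0, -40],
  [0.45, 0, 0, 0, -48],
  [0.45, 0, 0, 0, -48],
  [0.45, 0, 0, 0, -48],
])

```text
clock: 10.8
eef_pos: [530.5, 59.7, 157.1]
tool_rot: [3.142, -0.0, 2.528]
force: [0.8, -0.4, 0.2]
width: 46.8
gripper_force: 0.0
```

```bash
python3 go.py; python3 - <<'E'
from m import *
np.set_printoptions(suppress=True,precision=1)
for n in ['top','side']:
    im,d=ctrl.get_image(n); cv2.imwrite(f'pics/{n}1.png',cv2.resize(im[120:280,240:440,::-1],None,fx=3,fy=3)); print(n,tops(n,d)[2])
E
```

```text
t 10.8 pos [530.532  59.697 157.127] rot [ 3.142 -0.     2.528] q [ 0.201  0.658 -0.559  1.927  0.524  0.705  0.284] F [ 0.848 -0.413  0.174] T [-0.034 -0.014  0.043] w 46.8370856806529
RR dx,dy cm -17.56 3.28
RL dx,dy cm -7.14 10.32
FR dx,dy cm -10.38 -7.14
FL dx,dy cm -0.04 0.03
top [[693.8 -14.8  96.8  30.8  30.2 203. ]
 [649.1 102.9  96.6  30.4  28.8 196. ]
 [575.7 -59.3  97.   28.8  31.4 200. ]]
side [[690.4 -14.5  95.6  31.5  30.9 118. ]
 [566.6 -57.1  95.9  18.9  29.6  79. ]
 [647.3 103.6  95.5  31.   31.7 150. ]
 [528.5  60.1  95.9  30.9  30.  163. ]]
```

View pics/side1.png

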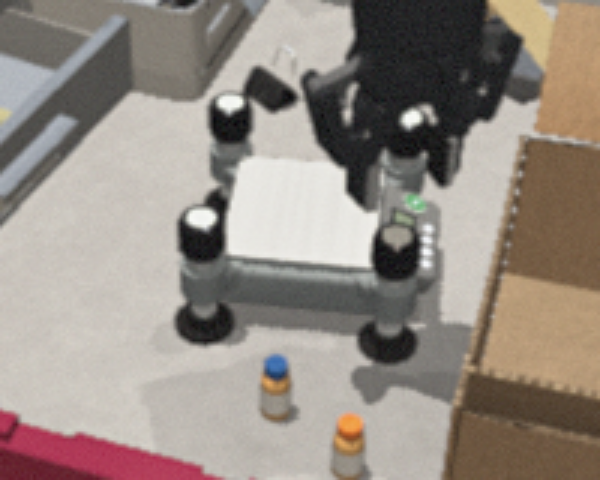

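play_rows([
  [0.45, 0, 0, 3, 0],
  [0.45, 0, 0, 5, 0],
  [0.45, 0, 0, 6.2, 0],
  [0.45, 0, 0, 6.2, 0],
  [0.45, 0, 0, 6.2, 0],
])

```text
clock: 11.4
eef_pos: [530.8, 60.3, 95.7]
tool_rot: [3.141, 0.0, 2.532]
force: [-0.7, 0.8, -0.0]
width: 46.8
gripper_force: 0.0
```

play_rows([
  [0.55, 0, 0, 0, 0],
  [0.6, 0, 0, 0, 0],
  [0.65, 0, 0, 0, 0],
  [0.7, 0, 0, 0, 0],
  [0.75, 0, 0, 0, 0],
  [0.75, 0, 0, 0, 0],
])

```text
clock: 12.0
eef_pos: [529.8, 59.3, 95.8]
tool_rot: [-3.14, -0.0, 2.532]
force: [-3.5, -1.1, 6.0]
width: 29.1
gripper_force: 58.8
```

```bash
python3 go.py
```

```text
t 12.0 pos [529.754  59.341  95.772] rot [-3.14  -0.     2.532] q [ 0.146  0.747 -0.478  1.965  0.612  0.577  0.211] F [-3.537 -1.129  5.981] T [-0.451  0.678 -0.044] w 29.06589794128203
RR dx,dy cm -17.61 3.3
RL dx,dy cm -7.22 10.37
FR dx,dy cm -10.4 -7.1
FL dx,dy cm -0.08 0.1
```

play_rows([
  [0.75, 0, 0, 0, 8],
  [0.75, 0, 0, 0, 16],
  [0.75, 0, 0, 0, 24],
  [0.75, 0, 0, 0, 32],
  [0.75, 0, 0, 0, 40],
  [0.75, 0, 0, 0, 48],
  [0.75, 0, 0, 0, 56],
  [0.75, 0, 0, 0, 64],
  [0.75, 0, 0, 0, 64],
  [0.75, 0, 0, 0, 64],
])

```text
clock: 13.0
eef_pos: [530.7, 59.6, 95.9]
tool_rot: [3.141, 0.001, 1.418]
force: [-3.0, -2.3, 6.2]
width: 29.2
gripper_force: 59.0
```

```bash
python3 go.py|head -1
```

```text
t 13.0 pos [530.657  59.62   95.874] rot [3.141 0.001 1.418] q [-0.044  0.709 -0.183  1.97   0.259  0.485 -0.567] F [-2.965 -2.335  6.153] T [-0.414  0.207 -0.122] w 29.153025525454414
```

play_rows([
  [0.75, 0, 0, 0, 8],
  [0.75, 0, 0, 0, 16],
  [0.75, 0, 0, 0, 24],
  [0.75, 0, 0, 0, 32],
  [0.75, 0, 0, 0, 40],
  [0.75, 0, 0, 0, 48],
  [0.75, 0, 0, 0, 56],
  [0.75, 0, 0, 0, 64],
  [0.75, 0, 0, 0, 64],
  [0.75, 0, 0, 0, 64],
])

```text
clock: 14.0
eef_pos: [531.6, 58.9, 96.2]
tool_rot: [3.14, -0.002, 0.3]
force: [-0.7, -3.5, 8.1]
width: 29.1
gripper_force: 59.4
```

```bash
python3 go.py
```

```text
t 14.0 pos [531.611  58.919  96.247] rot [ 3.14  -0.002  0.3  ] q [-0.232  0.707  0.103  1.974 -0.147  0.465 -1.292] F [-0.748 -3.492  8.128] T [-0.778  0.227 -0.068] w 29.1366941056342
RR dx,dy cm 13.24 11.79
RL dx,dy cm 12.45 -0.76
FR dx,dy cm 0.61 12.47
FL dx,dy cm -0.04 -0.09
```

play_rows([
  [0.75, 0, 0, 0, 8],
  [0.75, 0, 0, 0, 16],
  [0.75, 0, 0, 0, 24],
  [0.75, 0, 0, 0, 32],
  [0.75, 0, 0, 0, 40],
  [0.75, 0, 0, 0, 40],
  [0.75, 0, 0, 0, 40],
])

```text
clock: 14.7
eef_pos: [531.9, 58.2, 96.7]
tool_rot: [3.141, -0.004, -0.398]
force: [-2.2, -4.3, 11.9]
width: 29.4
gripper_force: 59.9
```

```bash
python3 go.py
```

```text
t 14.7 pos [531.949  58.174  96.681] rot [ 3.141 -0.004 -0.398] q [-0.348  0.724  0.284  1.977 -0.4    0.49  -1.745] F [-2.166 -4.322 11.931] T [-0.999  0.383 -0.044] w 29.375900225991682
RR dx,dy cm 17.66 0.46
RL dx,dy cm 8.99 -8.64
FR dx,dy cm 8.42 9.1
FL dx,dy cm -0.15 -0.1
```

play_rows([
  [0.45, 0, 0, 0, 0],
  [0.45, 0, 0, 0, 0],
  [0.45, 0, 0, 0, 0],
  [0.45, 0, 0, -4, 0],
  [1, 0, 0, -4, 0],
  [1, 0, 0, -4, 0],
  [1, 0, 0, -4, 0],
  [1, 0, 0, -4, 0],
  [1, 0, 0, -4, 0],
])

```text
clock: 15.6
eef_pos: [530.0, 60.0, 134.6]
tool_rot: [3.141, 0.001, -0.4]
force: [0.3, -0.5, -0.4]
width: -0.1
gripper_force: 0.0
```

```bash
python3 go.py
```

```text
t 15.6 pos [530.01   59.956 134.598] rot [ 3.141  0.001 -0.4  ] q [-0.38   0.664  0.328  1.959 -0.371  0.578 -1.773] F [ 0.274 -0.528 -0.42 ] T [0.059 0.018 0.007] w -0.05006612840278392
RR dx,dy cm 17.91 0.51
RL dx,dy cm 9.22 -8.57
FR dx,dy cm 8.69 9.18
FL dx,dy cm 0.1 -0.01
```

play_rows([
  [1, 0, 0, 0.6, 0],
  [1, 0, 0, 1.0, 0],
  [1, 0, 0, 1.0, 0],
  [1, 0, 0, 1.0, 0],
])

```text
clock: 16.0
eef_pos: [530.3, 59.9, 125.0]
tool_rot: [3.141, 0.0, -0.4]
force: [-0.3, -0.1, -0.2]
width: 0.1
gripper_force: 0.0
```

play_rows([
  [1, 0, 0, 0.1, 0],
  [1, 0, 0, 0.1, 0],
  [1, 0, 0, 0.1, 0],
])

```text
clock: 16.3
eef_pos: [530.6, 60.0, 124.4]
tool_rot: [-3.141, -0.0, -0.4]
force: [-0.2, 0.2, -0.3]
width: -0.4
gripper_force: 0.0
```

play_rows([
  [1, 0, 0, 0.1, 0],
  [1, 0, 0, 0.1, 0],
  [1, 0, 0, 0.1, 0],
])

```text
clock: 16.6
eef_pos: [530.5, 60.0, 123.3]
tool_rot: [-3.142, -0.0, -0.4]
force: [1.0, 0.1, 1.1]
width: 0.0
gripper_force: 0.0
```

play_rows([
  [1, 0, 0, 0.1, 0],
  [1, 0, 0, 0.1, 0],
  [1, 0, 0, 0.1, 0],
])

```text
clock: 16.9
eef_pos: [530.6, 60.0, 122.8]
tool_rot: [-3.141, -0.0, -0.4]
force: [-1.2, 0.2, 5.3]
width: -0.0
gripper_force: 2.7
```

play_rows([
  [1, 0, 0, 0.1, 0],
  [1, 0, 0, 0.1, 0],
  [1, 0, 0, 0.1, 0],
])

```text
clock: 17.2
eef_pos: [530.6, 60.0, 122.6]
tool_rot: [-3.141, -0.0, -0.4]
force: [-3.3, 0.3, 12.9]
width: -0.0
gripper_force: 6.8
```

play_rows([
  [1, 0, 0, -3, 0],
  [0.45, 0, 0, -3, 0],
  [0.45, 0, 0, -3, 0],
  [0.45, 0, 0, -3, 0],
  [0.45, 0, 0, -3, 0],
  [0.45, 0, 0, 0, 0],
  [0.45, 0, 0, 2.5, 0],
  [0.45, 0, 0, 2.6, 0],
  [0.45, 0, 0, 2.6, 0],
])

```text
clock: 18.1
eef_pos: [530.0, 59.7, 94.9]
tool_rot: [3.141, 0.001, -0.4]
force: [0.5, 0.3, 0.6]
width: 46.7
gripper_force: 0.0
```

play_rows([
  [0.55, 0, 0, 0, 0],
  [0.6, 0, 0, 0, 0],
  [0.65, 0, 0, 0, 0],
  [0.7, 0, 0, 0, 0],
  [0.75, 0, 0, 0, 0],
  [0.75, 0, 0, 0, 0],
])

```text
clock: 18.7
eef_pos: [530.7, 58.8, 96.7]
tool_rot: [3.141, -0.001, -0.401]
force: [-2.0, -3.0, 5.1]
width: 29.5
gripper_force: 58.7
```

play_rows([
  [0.75, 0, 0, 0, 7],
  [0.75, 0, 0, 0, 14],
  [0.75, 0, 0, 0, 20],
  [0.75, 0, 0, 0, 20],
  [0.75, 0, 0, 0, 20],
])

```text
clock: 19.2
eef_pos: [530.9, 58.9, 96.9]
tool_rot: [-3.141, -0.002, -0.75]
force: [-2.1, -3.5, 6.7]
width: 29.2
gripper_force: 58.9
```

play_rows([
  [0.45, 0, 0, 0, 0],
  [0.45, 0, 0, 0, 0],
  [0.45, 0, 0, 0, 0],
  [0.45, 0, 0, -4, 0],
  [1, 0, 0, -4, 0],
  [1, 0, 0, -4, 0],
  [1, 0, 0, -4, 0],
  [1, 0, 0, -3, 0],
  [1, 0, 0, -3, 0],
  [1, 0, 0, -3, 0],
])

```text
clock: 20.2
eef_pos: [529.8, 59.8, 124.3]
tool_rot: [3.14, 0.001, -0.749]
force: [0.5, 0.2, 0.3]
width: 0.2
gripper_force: 0.0
```

```bash
python3 go.py
```

```text
t 20.2 pos [529.835  59.843 124.329] rot [ 3.14   0.001 -0.749] q [-0.437  0.698  0.42   1.967 -0.497  0.581 -2.001] F [0.458 0.187 0.338] T [-0.062  0.009  0.019] w 0.16285943624888488
RR dx,dy cm 17.01 -5.67
RL dx,dy cm 5.73 -11.23
FR dx,dy cm 11.31 5.63
FL dx,dy cm 0.1 -0.07
```

play_rows([
  [1, 0, 0, 0.1, 0],
  [1, 0, 0, 0.1, 0],
  [1, 0, 0, 0.1, 0],
])

```text
clock: 20.5
eef_pos: [530.5, 59.9, 124.3]
tool_rot: [-3.142, -0.0, -0.749]
force: [0.2, 0.3, 0.2]
width: -0.1
gripper_force: 0.0
```

play_rows([
  [1, 0, 0, 0.1, 0],
  [1, 0, 0, 0.1, 0],
  [1, 0, 0, 0.1, 0],
])

```text
clock: 20.8
eef_pos: [530.5, 60.0, 123.3]
tool_rot: [-3.142, -0.0, -0.749]
force: [-0.5, -0.1, -0.3]
width: 0.1
gripper_force: 0.0
```

play_rows([
  [1, 0, 0, 0.1, 0],
  [1, 0, 0, 0.1, 0],
  [1, 0, 0, 0.1, 0],
])

```text
clock: 21.1
eef_pos: [530.6, 60.0, 123.0]
tool_rot: [-3.141, 0.0, -0.749]
force: [-1.6, -0.0, 6.0]
width: 0.1
gripper_force: 3.2
```

play_rows([
  [1, 0, 0, -1.5, 0],
  [1, 5.7, 2.8, -1.5, 0],
  [1, 11.3, 5.6, -1.5, 0],
  [1, 11.3, 5.6, -1.5, 0],
  [1, 11.3, 5.6, -0.4, 0],
  [1, 11.3, 5.6, -0.4, 0],
])

```text
clock: 21.7
eef_pos: [573.9, -57.9, 124.9]
tool_rot: [3.14, 0.003, -0.75]
force: [-1.0, 0.8, -1.5]
width: 0.2
gripper_force: 0.0
```

play_rows([
  [1, 0, 0, 0.2, 0],
  [1, 0, 0, 0.2, 0],
  [1, 0, 0, 0.2, 0],
])

```text
clock: 22.0
eef_pos: [575.0, -56.6, 124.4]
tool_rot: [-3.141, 0.001, -0.747]
force: [-0.3, 0.6, -0.1]
width: -0.1
gripper_force: 0.0
```

play_rows([
  [1, 0, 0, 0.1, 0],
  [1, 0, 0, 0.1, 0],
  [1, 0, 0, 0.1, 0],
])

```text
clock: 22.3
eef_pos: [575.1, -57.8, 123.4]
tool_rot: [-3.141, -0.0, -0.749]
force: [-0.4, -0.3, -0.2]
width: -0.0
gripper_force: 0.0
```

play_rows([
  [1, 0, 0, 0.1, 0],
  [1, 0, 0, 0.1, 0],
  [1, 0, 0, 0.1, 0],
])

```text
clock: 22.6
eef_pos: [575.2, -58.0, 122.9]
tool_rot: [-3.141, -0.0, -0.749]
force: [-0.4, 0.2, 5.1]
width: 0.1
gripper_force: 2.8
```

play_rows([
  [1, 0, 0, -4, 0],
  [1, 0, 0, -9, 0],
  [1, 0, 0, -13, 0],
  [1, 0, 0, -13, 0],
  [1, 0, 0, -13, 0],
  [1, 0, 0, -13, 0],
  [1, 0, 0, -13, 0],
  [1, 0, 0, -13, 0],
])

```text
clock: 23.4
eef_pos: [574.5, -57.9, 251.1]
tool_rot: [3.14, 0.002, -0.749]
force: [-0.8, 0.9, -0.3]
width: -0.1
gripper_force: 0.0
```

```bash
python3 - <<'E'
from m import *
im,d=ctrl.get_image('side'); cv2.imwrite('pics/side2.png',cv2.resize(im[120:290,240:440,::-1],None,fx=3,fy=3)); print(tops('side',d)[2].round(1), ctrl.read_state()['eef_pos'])
E
```

```text
[[692.  -13.8  95.3  32.9  28.7 112. ]
 [573.  -59.6  96.   30.2  32.1 128. ]
 [646.7 101.4  95.8  29.3  33.3 152. ]
 [529.   60.   96.2  30.6  30.4 162. ]] [574.63536841 -58.00026355 251.29779102]
```

View pics/side2.png

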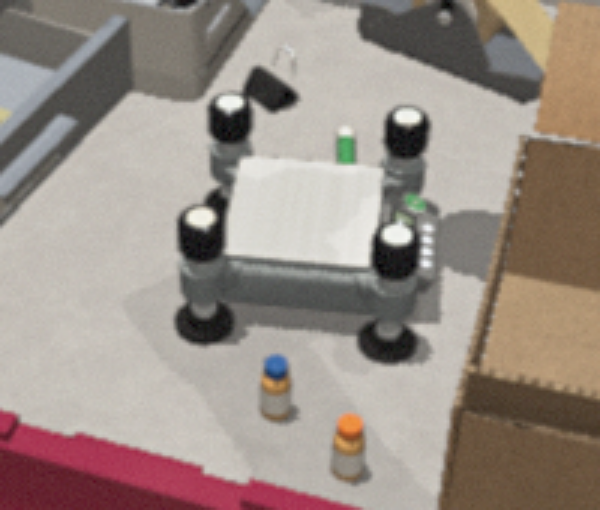

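The scale stands in place, with its front-left knob at crop (395,245). Both vials are upright at (275,390) and (348,450), and the gripper is clear.

```bash
python3 -c "
from cell import ctrl
print(ctrl.finish_job())"
```

```text
the job is handed in; nothing more can be done
None
```

I found that the front-left foot was about 2.3 mm short of its pad and screwed it down about 188° (3.1 mm); the last press tests at front-left and front-right were firm, the scale and vials stayed put, and the job is handed in (no verdict shown; loads were judged by feel).

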